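# Close up the book rest

### The arm

A 6-joint arm with a two-finger parallel gripper is mounted at the origin on the work surface. World frame = base frame: x ahead of the robot, y to its left, z up, the work surface at z = 0. Lengths are in m, angles in rad, forces in N, time in s.
With the tool pointing down it reaches from about 0.4 to 0.825 m from the base axis. Payload 7 kg.
Tool frame: the origin (TCP) lies midway between the tips of the shut fingers; the grasp point (between the pads) lies ctrl.pinch_z behind it (ctrl.pinch_z is the distance from the TCP to the grasp point, in m); z points along the fingers, y is the line along which they close (so a half turn about z gives the same grasp; the last joint's range is limited). The gripper opens to 88 mm and grips with 3 to 60 N. Pads are 19 mm wide; open, the fingers measure 130 mm over their backs; the gripper's body (78 mm by 193 mm) begins 47 mm behind the grasp point.
Start: joints at [1.392, 0.359, 0.012, 0, -1.224, -0.288], TCP at [0.304, 0.603, 0.227] pointing down, gripper open.
Joint ranges: [-3.07, 3.07], [-1.43, 2.12], [-1.02, 1.25], [-3.03, 1.67], [-3.05, -0], [-3.03, 3.03]. Speed limits (rad/s): [2.39, 2.39, 3.01, 3.14, 3.14, 3.14].

### API

Orientations are given as a unit quaternion [w, x, y, z].
In Python, from workcell import ctrl gives the robot as it stands.
- The arm moves only by the tool step_arm, never from a script. Its argument "rows" is a list of rows, each a list of 6 numbers: the shift along the tool's x, y, z as a fraction of full scale, then the turn, a rotation vector about the tool's x, y, z as a fraction of full scale. In form: [[dx, dy, dz, rx, ry, rz], ...]. A call has 1 to 5 rows; each row shifts and turns the commanded pose from where the row before left it, along the tool's axes as they then stand; what a row does not reach is not made up. Full scale, the value 1, is 7.5 cm for a shift and 0.12 rad for a turn. A row lasts 1/12 s, in which the tool goes at most 41.7 mm and 7.16 degrees, less where a joint would pass 70% of its speed; a pose out of reach is approached as far as the arm can. A call with a number of a shift or a turn outside -1 to 1 is refused whole. A call with a gripper value outside its range is refused whole. "fingers" is the opening, from -1 (shut) to 1 (fully open), set as the call begins (left out, the last holds). The fingers move at their own pace and stop on an object; "force" is the grip in N (left out, the last holds). Time passes only in rows, so rows that do not move let the fingers close. It gives the time, the measured TCP pose, the force, the opening and the grip force at its end, in the units of the state.
- ctrl.observe(): the state, without advancing time (a new reading comes with each control period).
- ctrl.get_image(name): name is "scene" or "top" or "wrist"; returns the picture (400x640x3 uint8, red, green, blue); there is no depth.
- ctrl.camera_info(name): a dict with "K" (3x3 intrinsics, pixels), "rvec" (rotation vector, rad) and "tvec" (3), from world to camera coordinates, as OpenCV has them; the wrist camera has in their place "tool_from_camera" (4x4, takes a point from camera to tool coordinates, whose origin is the TCP and whose axes are the flange's). Camera axes: x right, y down, z forward; pixel columns grow to the right and rows downward; lengths in m; the calibration is good to about 2 mm. A picture is of the moment at which its call begins: read the wrist's pose just before it. camera_info takes no time and is no camera call.
- ctrl.sign_off(): hands the job in; it is judged then, once.
The state is a dict: "time": time; "qpos": joint angles; "joint_velocities": joint speeds; "joint_torque": joint torques, N m; "ee_pos": TCP position; "tcp_rot": TCP orientation; "wrist_force": force on the tool from outside, world axes, zero at the start; "torque": the same for the moment, N m; "opening": opening from 0.0 (shut) to 1.0 (fully open); "grip_force": force on a finger pad.
Only numpy, scipy, OpenCV 4.12 (cv2) and the standard library are available. Lean on these libraries where they do the work, as an engineer would, in place of code of your own. Each camera call takes 0.05 s, during which the arm holds its last target. There are 200 camera calls.

### The job

Close up the book rest: first loosen the thumb-headed set screw on top of the sliding carriage, then slide the carriage until its wooden plate has pushed the three books together and against the sprung end cheek with a light squeeze of about 12 newtons (never more than 24), and turn the screw back fully tight so that the squeeze stays when you let go. Do not force the carriage along while the screw is tight, do not tighten it before the books are squeezed, and leave the bowl, the bottle, the jar and the framed print where they are.

Things in the scene. Friction and masses are not known exactly. Their poses are not given: they have to be found in the camera images.
- rack: the fixed book rest: a pale wooden board 120 x 430 x 12 mm lying on the shelf, a 14 mm square aluminium rail (48 to 62 mm high) along its -y half; origin under the board's centre, at shelf height; its y axis runs along the rail from the carriage to the books and the end cheek, z up. It stands at any yaw within about 0.4 rad of the world's axes
- carriage: dark steel collar block sliding on the rail, 40 mm long in y, top 73 mm high; origin at shelf height below the screw's axis, axes as the rack's. Two low arms (52 mm high) carry a wooden plate, 100 mm wide and high; its face to the books is 74 mm from the origin along +y. Slides up to 140 mm in all; needs 1 to 2 N when the screw is loose, clamped when it is tight
- screw (a joint): turn of the set screw, rad: 0 = fully tight (at its stop, as at the start), grows counter-clockwise seen from above, to 1.8. Its point bears on the rail below about 0.5; above 0.8 the carriage is certainly free. Turning takes about 0.15 N m when loose, up to 0.3 N m to reach fully tight; it stays where it is left
- screw_grip (a point): on the screw's upright axis, 98 mm above the shelf, at the height to grip; turns with the screw. The head is a brass bar 36 mm long (this frame's x) and 12 mm thick (this frame's y), from 81 to 111 mm above the shelf, with nothing near its sides down to the block's top at 73 mm
- book_near: the small upright book nearest the carriage, 20 to 35 mm thick along y, 74 mm deep, about 100 mm high, near 0.1 kg, loose, standing on the board; origin at the centre of its underside
- book_mid: the middle book, of the same kind; gaps of a few mm lie between the books
- book_far: the book nearest the end cheek, of the same kind. How thick the row of books is when closed up is not known beforehand: it must be felt. Pushing the three loose books along takes some 1 to 4 N in all before the row closes up
- end_cheek: fixed wooden upright at the far end of the board, 112 mm high; origin at shelf height, below the face of its cork-faced sprung pad, which looks to -y at the books and gives way towards +y at about 3 N per mm, up to 12 mm. When the screw has been tightened and the head is let go, the squeeze settles some 3 to 7 N lower
- bowl: white bowl, 120 mm across, 45 mm high, to be left alone; origin under its centre
- flask: small amber bottle, 44 mm across, 100 mm high, to be left alone; origin under its centre
- jar: small glass jar, 48 mm across, 60 mm high, to be left alone; origin under its centre
- print: small white framed print, 90 mm square, standing on a foot, to be left alone; origin under the frame
Things that resemble listed ones, but are neither listed nor needed, are in the scene too. What is shaped like the book_near but yellow is not meant.

How it is judged:
On the way, in this order (a step that is already met when the one before it is completed fails the run):
1. the set screw is loosened (at least 0.8 rad) (value of joint screw above 0.8 rad), for 0.1 s.
2. with the screw loose, the carriage's plate presses the near book and the far book presses the end cheek (value of joint screw above 0.6 rad and contact force between carriage and book_near above 4 N and contact force between book_far and end_cheek above 2 N), for 0.2 s.
3. the screw is turned back tight (value of joint screw below 0.15 rad), for 0.2 s.
At the end, for the whole second after the job is handed in: the screw is fully tight (below 0.15 rad), the carriage is at rest, the plate presses the near book with 3 to 18 N, the far book presses the end cheek with over 2 N, and the books stand upright between them (within 0.1 rad) (value of joint screw below 0.15 rad and contact force between carriage and book_near between 3 and 18 N and contact force between book_far and end_cheek above 2 N and linear speed of carriage below 0.005 m/s and angle between book_mid's own z axis and vertical below 0.1 rad); the robot touches nothing.
It fails at once if the books are squeezed with more than 24 N (contact force between carriage and book_near above 24 N or contact force between book_far and end_cheek above 24 N).
It fails at once if the screw is tight while the carriage is more than 8 mm from where it started and not yet against the books (dragged tight, or tightened on the way) (value of joint screw below 0.2 rad and distance of carriage from where it was at the start of the episode above 0.008 m and contact force between carriage and book_near below 0.5 N).
It fails at once if a bystander is disturbed (moved more than 20 mm) (distance of any of bowl, flask, jar, print from where it was at the start of the episode above 0.02 m).
It also fails if it takes over 50 s, if anything falls off the work surface, if the arm or the gripper's body presses on something with over 40 N, if the wrist force passes 120 N, or if a joint passes its speed limit or range.

## Working session

There is one attempt and no reset: what is moved stays moved. The work goes in short steps, Python scripts to look and compute and a tool call to move; the robot and the scene stay as the last step left them, time stands still between calls to the robot, and variables do not carry over. Pictures are saved under pics/ and viewed, at most 10 in all, crops included, and the job is handed in when it is done.

Besides the shell and the picture viewer there is one more tool, called after "Call:" as a command line: name --pt "numbers of a row" for each row, then --argument value for the rest. step_arm: Moves the arm, as the interface text tells. Its arguments: {"type":"object","properties":{"rows":{"type":"array"},"fingers":{"type":"number"},"force":{"type":"number"}},"required":["rows"]}

```bash
mkdir -p pics
python3 - <<'E'
from workcell import ctrl
import cv2
print(ctrl.observe(), ctrl.pinch_z)
for n in("scene","top"):
    cv2.imwrite(f"pics/{n}0.png",ctrl.get_image(n)[:,:,::-1]); print(n,ctrl.camera_info(n))
print(ctrl.camera_info("wrist"))
E
```

```text
{'time': 0.0, 'qpos': array([ 1.39209391e+00,  3.59357742e-01,  1.10296990e-02, -4.00421028e-04,
       -1.22407415e+00, -2.88093003e-01]), 'joint_velocities': array([ 1.78198520e-03,  6.90280141e-04, -4.45935562e-04,  8.67173273e-04,
       -7.20819766e-05, -8.76637181e-04]), 'joint_torque': array([-1.87743390e-03, -5.82716596e+01,  2.93065274e+01,  6.99745461e+00,
        6.86368949e-03, -1.67727899e-04]), 'ee_pos': array([0.30355675, 0.60232547, 0.22561978]), 'tcp_rot': array([ 8.12025325e-04,  9.72870071e-01, -2.31350695e-01, -1.44065237e-04]), 'wrist_force': array([ 0.72821015, -0.71264559, -0.48264714]), 'torque': array([ 0.00408243, -0.04582323,  0.02377751]), 'grip_force': 0.0, 'opening': 0.9957376813884744} 0.0188
scene {'K': array([[427.09230885,   0.        , 320.81566705],
       [  0.        , 427.09230885, 198.45422917],
       [  0.        ,   0.        ,   1.        ]]), 'rvec': array([ 2.2062955 ,  1.24485656, -0.41667225]), 'tvec': array([-0.32491902, -0.31126851,  1.30383407])}
top {'K': array([[490.4125637 ,   0.        , 320.15905296],
       [  0.        , 490.4125637 , 204.94731922],
       [  0.        ,   0.        ,   1.        ]]), 'rvec': array([ 2.13335496, -2.1480557 ,  0.20402228]), 'tvec': array([0.03235538, 0.58223916, 1.06327255])}
{'K': array([[309.00229084,   0.        , 319.56278759],
       [  0.        , 309.00229084, 198.45530954],
       [  0.        ,   0.        ,   1.        ]]), 'tool_from_camera': array([[ 1.49106011e-03, -9.68916145e-01, -2.47384883e-01,
         6.58320982e-02],
       [ 9.99998614e-01,  1.62782556e-03, -3.48317280e-04,
        -8.56992987e-04],
       [ 7.40189672e-04, -2.47384021e-01,  9.68917230e-01,
        -1.57901666e-01],
       [ 0.00000000e+00,  0.00000000e+00,  0.00000000e+00,
         1.00000000e+00]])}
```

View pics/top0.png

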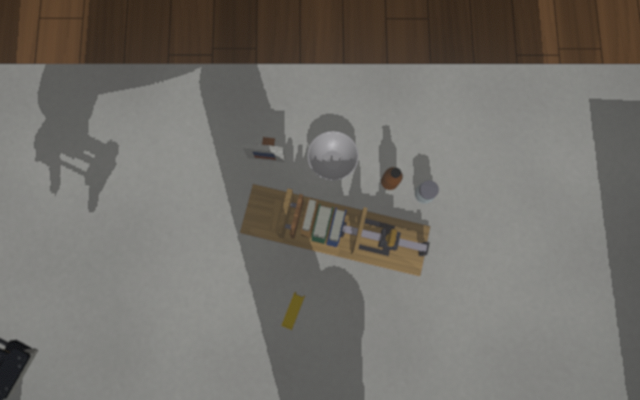

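View pics/scene0.png

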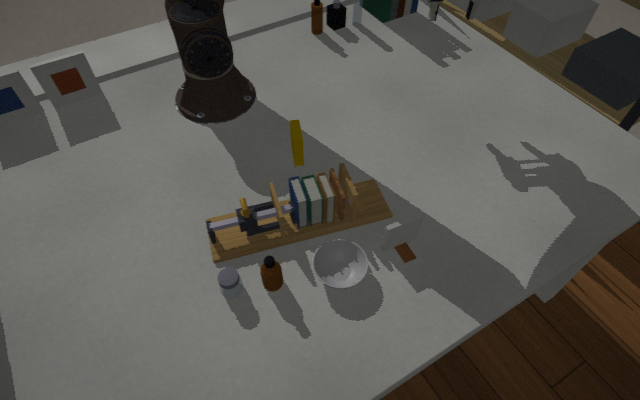

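The top view shows the board from about (243,210) to (425,250). The carriage and brass head are near (390,236), the books at (295–340,220), and the cheek at (288,212). The scene view agrees, with the head at (245,208). I'll zoom in and measure next.

```bash
cat > h.py <<'E'
import numpy as np, cv2
from workcell import ctrl
from scipy.spatial.transform import Rotation as R
def cam(n):
    i=ctrl.camera_info(n); return i["K"],cv2.Rodrigues(i["rvec"])[0],i["tvec"]
def cast(n,px,z):
    K,r,t=cam(n); px=np.atleast_2d(np.float64(px))
    d=(r.T@np.linalg.inv(K)@np.c_[px,np.ones(len(px))].T).T; c=-r.T@t
    return c+d*((z-c[2])/d[:,2])[:,None]
def proj(n,p):
    i=ctrl.camera_info(n); return cv2.projectPoints(np.float64(p).reshape(-1,1,3),i["rvec"],i["tvec"],i["K"],None)[0].reshape(-1,2)
E
python3 - <<'E'
from h import *
t=cv2.imread("pics/top0.png"); s=cv2.imread("pics/scene0.png")
a=cv2.resize(t[175:285,230:440],None,fx=3.8,fy=3.8,interpolation=cv2.INTER_CUBIC)
cv2.imwrite("pics/tz.png",np.clip(a*1.6,0,255).astype(np.uint8))
a=cv2.resize(s[160:270,195:405],None,fx=3.8,fy=3.8,interpolation=cv2.INTER_CUBIC)
cv2.imwrite("pics/sz.png",np.clip(a*1.6,0,255).astype(np.uint8))
for n,im in(("top",t),("scene",s)):
    hsv=cv2.cvtColor(im,cv2.COLOR_BGR2HSV)
    # wood board
    m=cv2.inRange(hsv,(8,70,40),(25,255,255)); m[:160]=0
    m=cv2.morphologyEx(m,cv2.MORPH_CLOSE,np.ones((9,9)))
    c=max(cv2.findContours(m,0,2)[0],key=cv2.contourArea); r=cv2.minAreaRect(c); print(n,"board",r,cast(n,cv2.boxPoints(r),.012).round(3).tolist())
    m=cv2.inRange(hsv,(19,170,60),(32,255,255))
    for c in cv2.findContours(m,0,2)[0]:
        if cv2.contourArea(c)>6: r=cv2.minAreaRect(c);print(n,"brass",r,cv2.contourArea(c),cast(n,[r[0]],.1).round(3).tolist())
E
```

```text
top board ((336.0882568359375, 228.14707946777344), (184.08453369140625, 53.600372314453125), 14.03624439239502) [[0.527, 0.213, 0.012], [0.65, 0.185, 0.012], [0.541, -0.234, 0.012], [0.421, -0.198, 0.012]]
top brass ((289.95001220703125, 317.1500244140625), (7.589465141296387, 18.65743637084961), 18.43494987487793) 24.5 [[0.337, 0.094, 0.1]]
scene board ((510.0, 310.0), (178.0, 258.0), 90.0) [[0.642, 0.157, 0.012], [0.959, 0.683, 0.012], [1.201, 0.326, 0.012], [0.959, -0.075, 0.012]]
scene brass ((245.0, 207.5), (19.0, 8.0), 90.0) 83.5 [[0.506, -0.12, 0.1]]
scene brass ((296.8379211425781, 142.55517578125), (45.758060455322266, 10.712867736816406), 85.2363510131836) 394.0 [[0.391, 0.073, 0.1]]
```

View pics/tz.png

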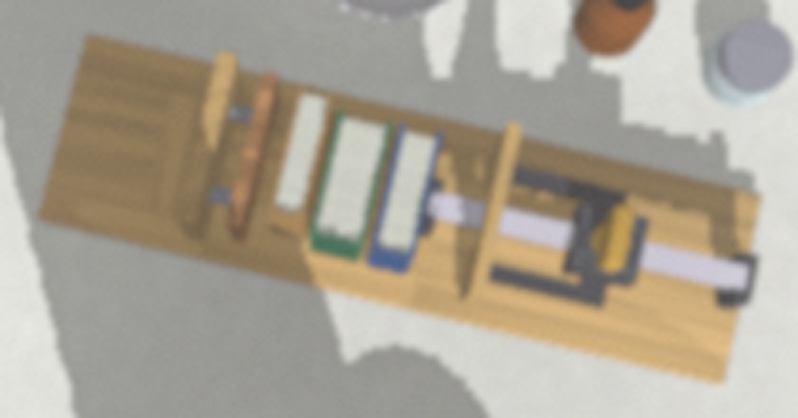

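View pics/sz.png

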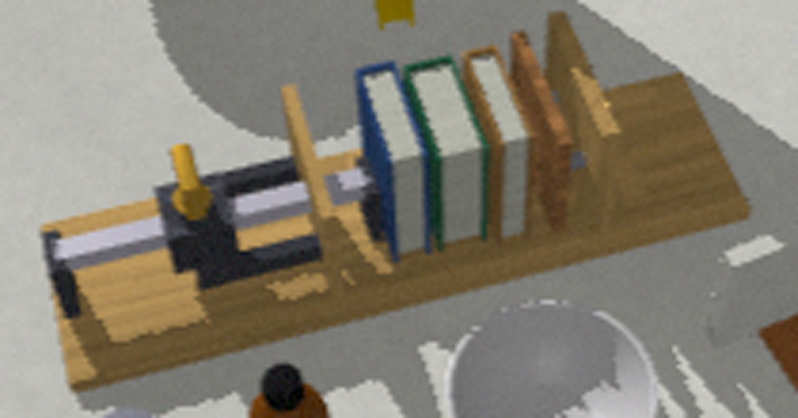

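Zoomed top view: board corners are at about (90,35), (760,195), (722,382) and (40,218). The rail runs from (745,268) to (430,205). The brass bar lies across the rail, centred near (617,238), and the plate is near (495,210). The scene view shows the bar upright at about (186,180).

Run:
```python
from h import *
z=lambda n,l:np.float64(l)/3.8+({"top":(230,175),"scene":(195,160)}[n])
t=cv2.imread("pics/top0.png"); s=cv2.imread("pics/scene0.png")
C=cast("top",z("top",[(90,35),(760,195),(722,382),(40,218)]),.012)
print("board",C.round(4).tolist(),"lengths",np.linalg.norm(C-np.roll(C,-1,0),axis=1).round(3))
d=(C[0]-C[1]+C[3]-C[2]); d/=np.linalg.norm(d); print("rack y",d,"yaw",np.arctan2(-d[0],d[1]))
o=C.mean(0); ex=np.array([d[1],-d[0],0]); print("origin",o)
r=cast("top",z("top",[(745,270),(430,205)]),.062); e=r[1]-r[0]; print("rail",r,np.arctan2(-e[0],e[1]))
loc=lambda p:np.c_[(p-o)@ex,(p-o)@d].round(4).tolist()
hsv=cv2.cvtColor(t,cv2.COLOR_BGR2HSV); m=cv2.inRange(hsv,(18,140,50),(34,255,255)); k=np.zeros_like(m); k[225:252,382:402]=255
pt=np.argwhere(m&k)[:,::-1]; print(len(pt),pt.mean(0),cv2.minAreaRect(pt.astype(np.int32)))
pb=cast("top",[pt.mean(0),z("top",[(617,238)])[0]],.107); print("head top",pb,loc(pb))
ps=cast("scene",[(245,207.5)],.096); print("head scene",ps,loc(ps))
pc=cast("top",z("top",[(515,130),(478,290)]),.1); print("plate",loc(pc))
q=ctrl.observe(); print(R.from_quat(np.roll(q["tcp_rot"],-1)).as_matrix().round(3))
```

```text
board [[0.6394, 0.184, 0.012], [0.5369, -0.229, 0.012], [0.4231, -0.2006, 0.012], [0.5254, 0.2127, 0.012]] lengths [0.425 0.117 0.426 0.118]
rack y [0.24065348 0.9706111  0.        ] yaw -0.24303906221254468
origin [ 0.53119248 -0.00819553  0.012     ]
rail [[ 0.4864497  -0.20579032  0.062     ]
 [ 0.52580776 -0.02216104  0.062     ]] -0.21113986406536314
38 [392.18421053 238.10526316] ((392.3399353027344, 237.6199951171875), (3.3941125869750977, 13.293608665466309), 8.130102157592773)
head top [[ 0.50001311 -0.12344163  0.107     ]
 [ 0.5010233  -0.12386944  0.107     ]] [[-0.0025, -0.1194], [-0.0014, -0.1195]]
head scene [[ 0.50305014 -0.11883601  0.096     ]] [[-0.0007, -0.1142]]
plate [[0.0463, -0.051], [-0.0474, -0.0505]]
[[ 0.893 -0.45  -0.001]
 [-0.45  -0.893 -0.001]
 [ 0.     0.002 -1.   ]]
```

Call:
step_arm --pt "0.334 0.371 0 0 0 0" --pt "0.334 0.371 0 0 0 0" --pt "0.334 0.371 0 0 0 0" --pt "0.334 0.371 0 0 0 0" --pt "0.334 0.371 0 0 0 0" --fingers -0.2

```text
time: 0.52
ee_pos: [0.353, 0.4202, 0.2261]
tcp_rot: [0.0, 0.973, -0.231, -0.0]
wrist_force: [1.0, 0.1, 0.5]
opening: 0.683
grip_force: 0.0
```

Call:
step_arm --pt "0.334 0.371 0 0 0 0" --pt "0.334 0.371 0 0 0 0" --pt "0.334 0.371 0 0 0 0" --pt "0.334 0.371 0 0 0 0" --pt "0.334 0.371 0 0 0 0"

```text
time: 0.93
ee_pos: [0.4021, 0.2396, 0.2265]
tcp_rot: [-0.0, 0.973, -0.231, -0.0]
wrist_force: [1.4, 0.2, 0.3]
opening: 0.407
grip_force: 0.0
```

Call:
step_arm --pt "0.334 0.371 0 0 0 0" --pt "0.334 0.371 0 0 0 0" --pt "0.334 0.371 0 0 0 0" --pt "0.334 0.371 0 0 0 0" --pt "0.334 0.371 0 0 0 0"

```text
time: 1.35
ee_pos: [0.4513, 0.0591, 0.2266]
tcp_rot: [-0.0, 0.973, -0.231, 0.0]
wrist_force: [0.9, 0.7, -0.3]
opening: 0.398
grip_force: 0.0
```

Call:
step_arm --pt "0.334 0.371 0 0 0 0" --pt "0.334 0.371 0 0 0 0" --pt "0.334 0.371 0 0 0 0" --pt "0 0 0 0 0 -0.93" --pt "0 0 0 0 0 -0.93"

```text
time: 1.77
ee_pos: [0.4808, -0.0498, 0.226]
tcp_rot: [0.0, 0.993, -0.121, -0.001]
wrist_force: [0.1, 0.4, 0.8]
opening: 0.4
grip_force: 0.0
```

```bash
cat >> h.py <<'E'
def wrist(name=None):
    o=ctrl.observe(); im=ctrl.get_image("wrist")
    T=np.eye(4); T[:3,:3]=R.from_quat(np.roll(o["tcp_rot"],-1)).as_matrix(); T[:3,3]=o["ee_pos"]
    i=ctrl.camera_info("wrist"); M=T@i["tool_from_camera"]
    if name: cv2.imwrite(name,im[:,:,::-1])
    return im[:,:,::-1].copy(),M,i["K"]
def wcast(M,K,px,z):
    px=np.atleast_2d(np.float64(px)); d=(M[:3,:3]@np.linalg.inv(K)@np.c_[px,np.ones(len(px))].T).T
    return M[:3,3]+d*((z-M[2,3])/d[:,2])[:,None]
E
python3 - <<'E'
from h import *
im,M,K=wrist("pics/w0.png"); np.savez("w0.npz",M=M,K=K)
print(ctrl.observe()["qpos"].round(3))
hsv=cv2.cvtColor(im,cv2.COLOR_BGR2HSV); m=cv2.inRange(hsv,(18,140,50),(34,255,255))
for c in cv2.findContours(m,0,2)[0]:
    if cv2.contourArea(c)>30: r=cv2.minAreaRect(c); print(r,cv2.contourArea(c),wcast(M,K,[r[0]],.105))
E
```

```text
[ 0.307  0.04  -0.397 -0.    -1.136  1.031]
((394.0927734375, 151.95877075195312), (9.353978157043457, 36.32612991333008), 2.6025619506835938) 267.0 [[ 0.50174736 -0.12284136  0.105     ]]
```

View pics/w0.png

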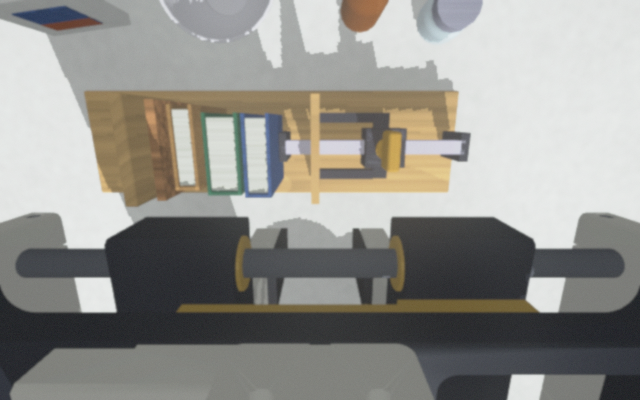

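The wrist view shows the rail level in the image, so the tool is aligned with the rack. The head is at about (394,148), between the jaws' closing direction, and the nearest book is blue at (262,155). Next I'll move over the head.

Call:
step_arm --pt "0.168 0.293 0 0 0 0" --pt "0.168 0.293 0 0 0 0" --pt "0.168 0.293 0 0 0 0" --pt "0 0 0.3 0 0 0" --pt "0 0 0.3 0 0 0"

```text
time: 2.23
ee_pos: [0.5027, -0.1213, 0.1817]
tcp_rot: [-0.0, 0.992, -0.124, 0.001]
wrist_force: [0.2, 0.8, -0.9]
opening: 0.402
grip_force: 0.0
```

Run:
```python
from h import *
im,M,K=wrist("pics/w1.png")
print(ctrl.observe()["ee_pos"],ctrl.observe()["qpos"].round(3))
hsv=cv2.cvtColor(im,cv2.COLOR_BGR2HSV); m=cv2.inRange(hsv,(18,140,50),(34,255,255))
for c in cv2.findContours(m,0,2)[0]:
    if cv2.contourArea(c)>30: r=cv2.minAreaRect(c); print(r,cv2.contourArea(c),wcast(M,K,[r[0]],.105),wcast(M,K,cv2.boxPoints(r),.111).round(4).tolist())
```

```text
[ 0.49938935 -0.12057901  0.17638496] [ 0.144  0.137 -0.407 -0.002 -1.032  1.179]
((324.0, 208.0), (40.0, 16.0), 90.0) 473.5 [[ 0.500753   -0.12334713  0.105     ]] [[0.5192, -0.1216, 0.111], [0.5162, -0.1333, 0.111], [0.4851, -0.1258, 0.111], [0.4882, -0.1137, 0.111]]
```

View pics/w1.png

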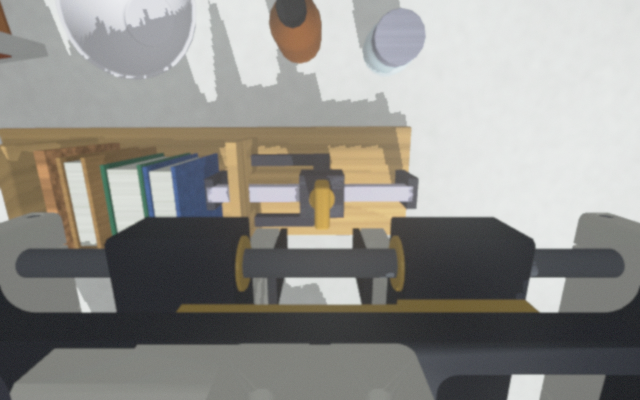

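The wrist view has the head centred between the fingers at (322,205), with the bar along tool x as wanted. I'll descend part way and check the settled pose.

Call:
step_arm --pt "0.02 0.02 0.3 0 0 0" --pt "0 0 0.3 0 0 0" --pt "0 0 0.1 0 0 0" --pt "0 0 0 0 0 0" --pt "0 0 0 0 0 0"

```text
time: 2.7
ee_pos: [0.5032, -0.1221, 0.1297]
tcp_rot: [0.0, 0.993, -0.121, -0.0]
wrist_force: [-0.1, -0.2, 0.7]
opening: 0.4
grip_force: 0.0
```

Run:
```python
from h import *
o=ctrl.observe()
print(o["ee_pos"],o["wrist_force"],o["torque"])
```

```text
[ 0.50318096 -0.12211534  0.12973326] [-0.06525795 -0.23535454  0.71566398] [-0.0446265   0.03871475  0.02456284]
```

Call:
step_arm --pt "-0.02 0 0.2 0 0 0" --pt "0 0.01 0.2 0 0 0" --pt "0 0 0.15 0 0 0" --pt "0 0 0.1 0 0 0" --pt "0 0 0 0 0 0"

```text
time: 3.12
ee_pos: [0.5012, -0.1226, 0.0802]
tcp_rot: [0.0, 0.993, -0.122, -0.0]
wrist_force: [-1.5, -0.9, -1.4]
opening: 0.399
grip_force: 0.0
```

Call:
step_arm --pt "0 0 0 0 0 0" --pt "0 0 0 0 0 0" --pt "0 0 0 0 0 0" --pt "0 0 0 0 0 0" --fingers -1 --force 30

```text
time: 3.45
ee_pos: [0.5018, -0.1227, 0.0811]
tcp_rot: [-0.0, 0.993, -0.121, 0.001]
wrist_force: [0.3, 0.1, 0.1]
opening: 0.155
grip_force: 0.0
```

Run:
```python
from h import *
o=ctrl.observe()
print(o["ee_pos"],o["wrist_force"],o["torque"],o["opening"],o["grip_force"],o["qpos"])
```

```text
[ 0.50177622 -0.12267907  0.081086  ] [0.29661132 0.12820593 0.07652378] [-0.04550775  0.02728751  0.04498248] 0.15541931018230543 0.0 [ 1.40721515e-01  2.46295669e-01 -5.24944719e-01  1.63613724e-04
 -7.98268076e-01  1.18644007e+00]
```

Call:
step_arm --pt "0 0 0 0 0 0" --pt "0 0 0 0 0 0" --pt "0 0 0 0 0 0"

```text
time: 3.7
ee_pos: [0.5017, -0.1227, 0.0809]
tcp_rot: [-0.0, 0.993, -0.121, 0.0]
wrist_force: [-2.3, 1.4, 6.0]
opening: 0.14
grip_force: 30.0
```

Call:
step_arm --pt "0 0 0 0 0 -0.5" --pt "0 0 0 0 0 -0.5" --pt "0 0 0 0 0 -0.5" --pt "0 0 0 0 0 -0.5"

```text
time: 4.03
ee_pos: [0.5017, -0.1228, 0.081]
tcp_rot: [0.0, 1.0, -0.0, 0.0]
wrist_force: [-1.9, -0.5, 6.1]
opening: 0.133
grip_force: 30.0
```

```bash
cat >> h.py <<'E'
def st(yaw0=-.243):
    o=ctrl.observe(); y=np.array([.2407,.9706,0]); x=np.array([.9706,-.2407,0])
    m=R.from_quat(np.roll(o["tcp_rot"],-1)).as_matrix(); f=o["wrist_force"]; p=o["ee_pos"]
    print("t %.2f along %.4f cross %.4f z %.4f yaw %.3f | Fy %.2f Fx %.2f Fz %.2f Mz %.3f op %.3f grip %.1f"%(o["time"],p@y,p@x,p[2],np.arctan2(m[1,0],m[0,0])-yaw0,f@y,f@x,f[2],o["torque"][2],o["opening"],o["grip_force"]))
E
python3 -c "
from h import *
st()"
```

```text
t 4.03 along 0.0015 cross 0.5165 z 0.0810 yaw 0.242 | Fy -0.94 Fx -1.72 Fz 6.14 Mz -0.141 op 0.133 grip 30.0
```

Call:
step_arm --pt "0 0 0 0 0 -0.8" --pt "0 0 0 0 0 -0.8" --pt "0 0 0 0 0 -0.8" --pt "0 0 0 0 0 -0.8" --pt "0 0 0 0 0 -0.8"

```text
time: 4.45
ee_pos: [0.5018, -0.1229, 0.081]
tcp_rot: [0.0, 0.971, 0.238, 0.001]
wrist_force: [-0.3, -0.2, 5.2]
opening: 0.133
grip_force: 30.0
```

Call:
step_arm --pt "0 0 0 0 0 -0.8" --pt "0 0 0 0 0 -0.8" --pt "0 0 0 0 0 -0.8" --pt "0 0 0 0 0 -0.8" --pt "0 0 0 0 0 0"

```text
time: 4.87
ee_pos: [0.5021, -0.1229, 0.0809]
tcp_rot: [0.0, 0.908, 0.419, 0.001]
wrist_force: [-0.1, -1.5, 5.1]
opening: 0.132
grip_force: 30.0
```

```bash
python3 -c "
from h import *
st(); print(ctrl.observe()['qpos'].round(3))
im,M,K=wrist('pics/w2.png')
hsv=cv2.cvtColor(cv2.imread('pics/w2.png'),cv2.COLOR_BGR2HSV)"
```

```text
t 4.87 along 0.0016 cross 0.5169 z 0.0809 yaw 1.108 | Fy -1.44 Fx 0.28 Fz 5.05 Mz 0.124 op 0.132 grip 30.0
[ 1.410e-01  2.470e-01 -5.250e-01  1.000e-03 -7.980e-01  2.295e+00]
```

View pics/w2.png

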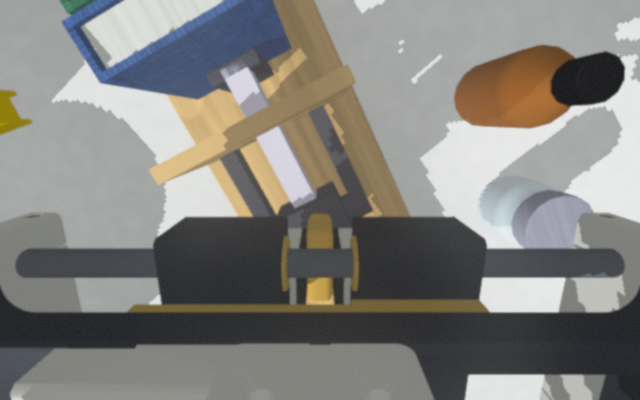

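The wrist view shows the bar still square in the pads, so the screw has turned about 1.1 rad with the gripper. The plate is some 30 mm short of the blue book. I'll slide along the rail.

Call:
step_arm --pt "0.06 -0.03 0 0 0 0" --pt "0.06 -0.03 0 0 0 0" --pt "0.06 -0.03 0 0 0 0" --pt "0.06 -0.03 0 0 0 0" --pt "0 0 0 0 0 0"

```text
time: 5.33
ee_pos: [0.5071, -0.1026, 0.081]
tcp_rot: [0.0, 0.909, 0.416, 0.001]
wrist_force: [0.3, 1.0, 5.8]
opening: 0.131
grip_force: 30.0
```

```bash
python3 -c "
from h import *
st()"
```

```text
t 5.33 along 0.0225 cross 0.5169 z 0.0810 yaw 1.101 | Fy 1.07 Fx 0.06 Fz 5.82 Mz 0.136 op 0.131 grip 30.0
```

Call:
step_arm --pt "0.036 -0.018 0 0 0 0" --pt "0.036 -0.018 0 0 0 0" --pt "0.036 -0.018 0 0 0 0" --pt "0.036 -0.018 0 0 0 0"

```text
time: 5.67
ee_pos: [0.5098, -0.0915, 0.081]
tcp_rot: [0.0, 0.91, 0.416, 0.001]
wrist_force: [-0.5, -2.1, 5.5]
opening: 0.133
grip_force: 30.0
```

Call:
step_arm --pt "0.024 -0.012 0 0 0 0" --pt "0.024 -0.012 0 0 0 0" --pt "0.024 -0.012 0 0 0 0"

```text
time: 5.92
ee_pos: [0.5113, -0.0857, 0.081]
tcp_rot: [0.0, 0.91, 0.416, 0.0]
wrist_force: [-0.1, -1.1, 6.2]
opening: 0.134
grip_force: 30.0
```

```bash
python3 -c "
from h import *
st()
T=ctrl.get_image('top')[175:285,230:440,::-1]
cv2.imwrite('pics/t2.png',np.clip(cv2.resize(T,None,fx=3.8,fy=3.8,interpolation=cv2.INTER_CUBIC)*1.6,0,255).astype(np.uint8))"
```

```text
t 5.92 along 0.0399 cross 0.5169 z 0.0810 yaw 1.100 | Fy -1.09 Fx 0.21 Fz 6.18 Mz 0.117 op 0.134 grip 30.0
```

View pics/t2.png

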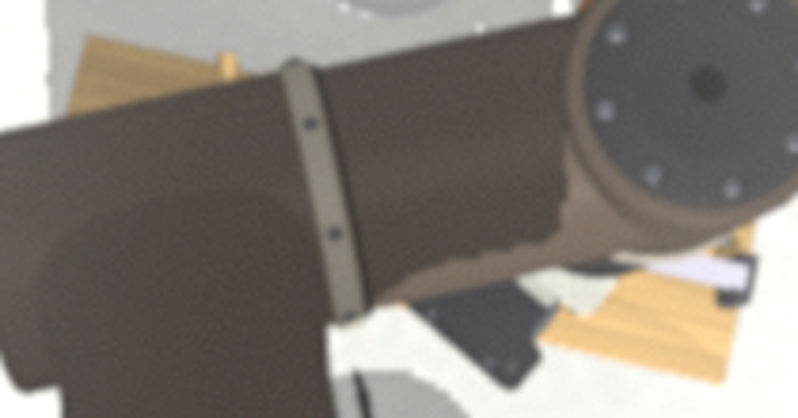

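The arm hides the row in the top view, so I'll continue by feel, with at most 4 mm of travel between readings.

Call:
step_arm --pt "0.018 -0.009 0 0 0 0" --pt "0.018 -0.009 0 0 0 0" --pt "0.012 -0.006 0 0 0 0"

```text
time: 6.22
ee_pos: [0.5122, -0.0819, 0.081]
tcp_rot: [0.0, 0.91, 0.416, 0.0]
wrist_force: [0.8, -2.7, 5.4]
opening: 0.132
grip_force: 30.0
```

Call:
step_arm --pt "0.018 -0.009 0 0 0 0" --pt "0.018 -0.009 0 0 0 0" --pt "0.012 -0.006 0 0 0 0"

```text
time: 6.47
ee_pos: [0.5132, -0.0782, 0.0809]
tcp_rot: [0.001, 0.91, 0.416, 0.0]
wrist_force: [0.8, -3.9, 6.7]
opening: 0.134
grip_force: 30.0
```

```bash
python3 -c "
from h import *
st()"
```

```text
t 6.47 along 0.0477 cross 0.5169 z 0.0809 yaw 1.100 | Fy -3.61 Fx 1.67 Fz 6.74 Mz 0.074 op 0.134 grip 30.0
```

Call:
step_arm --pt "0.018 -0.009 0 0 0 0" --pt "0.018 -0.009 0 0 0 0"

```text
time: 6.63
ee_pos: [0.5139, -0.0753, 0.081]
tcp_rot: [0.001, 0.91, 0.416, 0.0]
wrist_force: [-0.8, -2.2, 6.1]
opening: 0.139
grip_force: 30.0
```

Call:
step_arm --pt "0.018 -0.009 0 0 0 0" --pt "0.018 -0.009 0 0 0 0"

```text
time: 6.8
ee_pos: [0.5146, -0.0724, 0.0809]
tcp_rot: [0.001, 0.91, 0.416, 0.0]
wrist_force: [1.4, -2.7, 5.3]
opening: 0.131
grip_force: 30.0
```

```bash
python3 -c "
from h import *
st()"
```

```text
t 6.80 along 0.0536 cross 0.5169 z 0.0809 yaw 1.100 | Fy -2.24 Fx 2.02 Fz 5.25 Mz 0.097 op 0.131 grip 30.0
```

Call:
step_arm --pt "0.018 -0.009 0 0 0 0" --pt "0.018 -0.009 0 0 0 0"

```text
time: 6.97
ee_pos: [0.5153, -0.0694, 0.0809]
tcp_rot: [0.001, 0.91, 0.416, 0.0]
wrist_force: [0.6, -3.7, 5.8]
opening: 0.133
grip_force: 30.0
```

Call:
step_arm --pt "0.018 -0.009 0 0 0 0" --pt "0.018 -0.009 0 0 0 0"

```text
time: 7.13
ee_pos: [0.516, -0.0665, 0.0809]
tcp_rot: [0.001, 0.91, 0.416, 0.0]
wrist_force: [0.1, -3.4, 5.4]
opening: 0.137
grip_force: 30.0
```

```bash
python3 -c "
from h import *
st()"
```

```text
t 7.13 along 0.0597 cross 0.5169 z 0.0809 yaw 1.100 | Fy -3.30 Fx 0.94 Fz 5.36 Mz 0.090 op 0.137 grip 30.0
```

Call:
step_arm --pt "0.018 -0.009 0 0 0 0" --pt "0.018 -0.009 0 0 0 0"

```text
time: 7.3
ee_pos: [0.5166, -0.0643, 0.081]
tcp_rot: [0.001, 0.909, 0.416, -0.0]
wrist_force: [0.3, -11.3, 5.3]
opening: 0.132
grip_force: 30.0
```

Call:
step_arm --pt "0.018 -0.009 0 0 0 0" --pt "0.018 -0.009 0 0 0 0"

```text
time: 7.47
ee_pos: [0.517, -0.0624, 0.0809]
tcp_rot: [0.001, 0.909, 0.416, -0.001]
wrist_force: [1.7, -17.6, 5.6]
opening: 0.132
grip_force: 30.0
```

```bash
python3 -c "
from h import *
st()"
```

```text
t 7.47 along 0.0639 cross 0.5168 z 0.0809 yaw 1.101 | Fy -16.70 Fx 5.93 Fz 5.60 Mz 0.107 op 0.132 grip 30.0
```

Call:
step_arm --pt "0.003 0.006 0 0 0 0" --pt "0 0 0 0 0 0" --pt "0 0 0 0 0 0"

```text
time: 7.72
ee_pos: [0.517, -0.0624, 0.0809]
tcp_rot: [0.001, 0.91, 0.416, -0.001]
wrist_force: [-1.2, -12.0, 7.5]
opening: 0.136
grip_force: 30.0
```

```bash
python3 -c "
from h import *
st()"
```

```text
t 7.72 along 0.0639 cross 0.5168 z 0.0809 yaw 1.100 | Fy -11.97 Fx 1.71 Fz 7.53 Mz 0.091 op 0.136 grip 30.0
```

Call:
step_arm --pt "0 0 0 0 0 0"

```text
time: 7.8
ee_pos: [0.5171, -0.0624, 0.0809]
tcp_rot: [0.001, 0.91, 0.416, -0.001]
wrist_force: [-1.2, -12.3, 8.6]
opening: 0.136
grip_force: 30.0
```

Call:
step_arm --pt "0 0 0 0 0 0"

```text
time: 7.88
ee_pos: [0.517, -0.0624, 0.0809]
tcp_rot: [0.001, 0.91, 0.416, -0.001]
wrist_force: [-0.3, -11.4, 8.4]
opening: 0.134
grip_force: 30.0
```

Call:
step_arm --pt "0 0 0 0 0 0"

```text
time: 7.97
ee_pos: [0.517, -0.0624, 0.0809]
tcp_rot: [0.001, 0.91, 0.416, -0.001]
wrist_force: [-0.7, -11.4, 7.6]
opening: 0.132
grip_force: 30.0
```

Call:
step_arm --pt "0.01 -0.005 0 0 0 0" --pt "0 0 0 0 0 0.6" --pt "0 0 0 0 0 0.8" --pt "0 0 0 0 0 0.8"

```text
time: 8.3
ee_pos: [0.517, -0.0621, 0.0809]
tcp_rot: [0.001, 0.957, 0.29, -0.001]
wrist_force: [-1.7, -14.5, 8.4]
opening: 0.139
grip_force: 30.0
```

```bash
python3 -c "
from h import *
st()"
```

```text
t 8.30 along 0.0642 cross 0.5167 z 0.0809 yaw 0.832 | Fy -14.51 Fx 1.85 Fz 8.45 Mz 0.147 op 0.139 grip 30.0
```

Call:
step_arm --pt "0 0 0 0 0 0.8" --pt "0 0 0 0 0 0.8" --pt "0 0 0 0 0 0.8" --pt "0 0 0 0 0 0"

```text
time: 8.63
ee_pos: [0.5169, -0.0619, 0.0809]
tcp_rot: [0.001, 0.989, 0.149, -0.001]
wrist_force: [-1.6, -12.9, 9.0]
opening: 0.138
grip_force: 30.0
```

```bash
python3 -c "
from h import *
st()"
```

```text
t 8.63 along 0.0643 cross 0.5166 z 0.0809 yaw 0.542 | Fy -12.90 Fx 1.60 Fz 9.02 Mz -0.178 op 0.138 grip 30.0
```

Call:
step_arm --pt "0 0 0 0 0 0" --pt "0 0 0 0 0 0.8" --pt "0 0 0 0 0 0.8" --pt "0 0 0 0 0 0.8" --pt "0 0 0 0 0 0.8" --force 45

```text
time: 9.05
ee_pos: [0.5168, -0.0617, 0.0809]
tcp_rot: [0.002, 0.999, -0.042, -0.001]
wrist_force: [-2.2, -11.7, 8.5]
opening: 0.131
grip_force: 45.0
```

```bash
python3 -c "
from h import *
st()"
```

```text
t 9.05 along 0.0645 cross 0.5165 z 0.0809 yaw 0.159 | Fy -11.89 Fx 0.65 Fz 8.46 Mz 0.188 op 0.131 grip 45.0
```

Call:
step_arm --pt "0 0 0 0 0 0.5" --pt "0 0 0 0 0 0.5" --pt "0 0 0 0 0 0.4" --pt "0 0 0 0 0 0.3" --pt "0 0 0 0 0 0"

```text
time: 9.47
ee_pos: [0.5169, -0.0616, 0.0809]
tcp_rot: [0.002, 0.99, -0.142, -0.001]
wrist_force: [-2.0, -11.3, 8.6]
opening: 0.137
grip_force: 45.5
```

```bash
python3 -c "
from h import *
st()"
```

```text
t 9.47 along 0.0646 cross 0.5165 z 0.0809 yaw -0.041 | Fy -11.47 Fx 0.81 Fz 8.56 Mz 0.765 op 0.137 grip 45.5
```

Call:
step_arm --pt "0 0 0 0 0 -0.2" --pt "0 0 0 0 0 0" --pt "0 0 0 0 0 0" --force 20

```text
time: 9.72
ee_pos: [0.5169, -0.0616, 0.0809]
tcp_rot: [0.002, 0.992, -0.129, -0.001]
wrist_force: [-2.5, -11.2, 9.1]
opening: 0.133
grip_force: 19.9
```

```bash
python3 -c "
from h import *
st()"
```

```text
t 9.72 along 0.0646 cross 0.5166 z 0.0809 yaw -0.016 | Fy -11.44 Fx 0.24 Fz 9.09 Mz 0.141 op 0.133 grip 19.9
```

Call:
step_arm --pt "0 0 0 0 0 0" --pt "0 0 0 0 0 0" --pt "0 0 0 0 0 0" --pt "0 0 0 0 0 0" --pt "0 0 0 0 0 0" --fingers -0.2

```text
time: 10.13
ee_pos: [0.5176, -0.0593, 0.0801]
tcp_rot: [-0.0, 0.992, -0.128, -0.0]
wrist_force: [-0.1, -0.5, -0.5]
opening: 0.39
grip_force: 0.0
```

```bash
python3 -c "
from h import *
st()"
```

```text
t 10.13 along 0.0670 cross 0.5166 z 0.0801 yaw -0.014 | Fy -0.50 Fx 0.02 Fz -0.46 Mz 0.033 op 0.390 grip 0.0
```

Call:
step_arm --pt "0 0 -0.2 0 0 0" --pt "0 0 -0.4 0 0 0" --pt "0 0 -0.4 0 0 0" --pt "0 0 -0.4 0 0 0" --pt "0 0 -0.2 0 0 0"

```text
time: 10.55
ee_pos: [0.5191, -0.0593, 0.204]
tcp_rot: [-0.0, 0.992, -0.127, 0.002]
wrist_force: [0.6, 0.6, 0.8]
opening: 0.399
grip_force: 0.0
```

Call:
step_arm --pt "-0.5 0 0 0 0 0" --pt "-0.5 0 0 0 0 0" --pt "-0.2 0 0 0 0 0" --pt "0 0 0 0 0 0" --pt "0 0 0 0 0 0"

```text
time: 10.97
ee_pos: [0.4303, -0.0364, 0.2009]
tcp_rot: [-0.0, 0.992, -0.127, 0.001]
wrist_force: [0.2, 0.1, 0.6]
opening: 0.401
grip_force: 0.0
```

```bash
python3 -c "
from h import *
st()
im,M,K=wrist('pics/w3.png')
hsv=cv2.cvtColor(im,cv2.COLOR_BGR2HSV); m=cv2.inRange(hsv,(18,140,50),(34,255,255))
for c in cv2.findContours(m,0,2)[0]:
    if cv2.contourArea(c)>30: r=cv2.minAreaRect(c); print(r,wcast(M,K,[r[0]],.105))"
```

```text
t 10.97 along 0.0683 cross 0.4264 z 0.2009 yaw -0.012 | Fy 0.12 Fx 0.15 Fz 0.64 Mz 0.025 op 0.401 grip 0.0
((328.6186828613281, 86.89883422851562), (46.28469467163086, 16.842138290405273), 86.42366790771484) [[ 0.51671386 -0.06482169  0.105     ]]
```

View pics/w3.png

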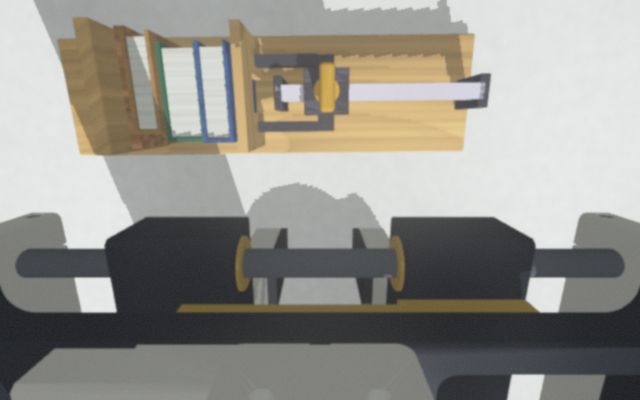

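The wrist view shows the bar square across the rail at (328,87), so the screw is tight. The plate, three books and cheek pad are closed up and upright, and the arm is clear. The last felt squeeze was about 12–14 N before release, so I'm handing in.

```bash
python3 -c "
from workcell import ctrl
print(ctrl.sign_off())"
```

```text
the job is handed in; nothing more can be done
None
```

I loosened the screw, closed the books against the sprung cheek with about 12–14 N by wrist force, turned the screw back to its stop, released it and handed in at about 11 s; the squeeze left after release wasn't measured, and sign-off gave no verdict.

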